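Steady the swinging cooling rack over the spoon rest

ROBOT

A 6-joint arm with a two-finger parallel gripper is mounted at the origin on the work surface. World frame = base frame: x ahead of the robot, y to its left, z up, the work surface at z = 0. Lengths are in m, angles in rad, forces in N, time in s.
With the tool pointing down it reaches from about 0.3 to 0.775 m from the base axis. Payload 14.6 kg.
Tool frame: the origin (TCP) lies midway between the tips of the shut fingers; the grasp point (between the pads) lies 19 mm behind it (tcp_to_grasp is the distance from the TCP to the grasp point, in m); z points along the fingers, y is the line along which they close (so a half turn about z gives the same grasp; the last joint's range is limited). The gripper opens to 94 mm and grips with 3 to 60 N. Pads are 16 mm wide; open, the fingers measure 119 mm over their backs; the gripper's body (75 mm by 177 mm) begins 78 mm behind the grasp point.
Start: joints at [1.043, 0.3, 1.521, -0, 1.321, -0.067], TCP at [0.245, 0.493, 0.205] pointing down, gripper open.
Joint ranges: [-3.03, 3.03], [-0.79, 2.21], [0.23, 2.52], [-1.04, 4.18], [0, 3.07], [-2.55, 2.55]. Speed limits (rad/s): [2.22, 2.22, 2.57, 3.14, 3.14, 3.14].

INTERFACE

Orientations are given as [roll, pitch, yaw] about the fixed x, y, z axes, in that order (R = Rz(yaw) Ry(pitch) Rx(roll)).
In Python, from station import * gives the robot as it stands.
- The arm moves only by the tool send_rows, never from a script. Its argument "motion" is a list of rows, each a list of 3 entries, a list of its own where there are three numbers: the shift along the tool's x, y, z in units of 0.03 m (1.0 is 0.03 m), then the turn, a rotation vector about the tool's x, y, z in units of 0.12 rad (1.0 is 0.12 rad), then the opening, from -1 (shut) to 1 (fully open). In form: [[[x, y, z], [rx, ry, rz], grip], ...]. A call has 1 to 12 rows; each row shifts and turns the commanded pose from where the row before left it, along the tool's axes as they then stand; what a row does not reach is not made up. A row lasts 1/10 s, in which the tool goes at most 50 mm and 8.59 degrees, less where a joint would pass 70% of its speed; a pose out of reach is approached as far as the arm can. A call with a number of a shift or a turn outside -1 to 1 is refused whole. A call with a gripper value outside its range is refused whole. The fingers move at their own pace and stop on an object; "squeeze" is the grip in N (left out, the last holds). Time passes only in rows, so rows that do not move let the fingers close. It gives the time, the measured TCP pose, the force, the opening and the grip force at its end, in the units of the state.
- get_obs(): the state, without advancing time (a new reading comes with each control period).
- camera(name): name is "side" or "top" or "wrist"; returns a dict with "pixels" (480x640x3 uint8, red, green, blue), "depth" (480x640 float32, m along the optical axis (not along the pixel's ray), 0 where there is no reading), "fx", "fy", "cx", "cy" (pixels), "dist" ([k1, k2, p1, p2, k3] as OpenCV has them; the pictures are not rectified), "rvec" (rotation vector, rad) and "tvec" (3), from world to camera coordinates, as OpenCV has them. Camera axes: x right, y down, z forward; pixel columns grow to the right and rows downward; lengths in m; the calibration is good to about 2 mm. A picture is of the moment at which its call begins.
- hand_in(): hands the job in; it is judged then, once.
The state is a dict: "time_s": time; "qpos": joint angles; "joint_vel": joint speeds; "tau": joint torques, N m; "ee_pos": TCP position; "eef_rot": TCP orientation; "force": force on the tool from outside, world axes, zero at the start; "moment": the same for the moment, N m; "grip_width": finger opening in m; "grip_force": force on a finger pad.
Only numpy, scipy, OpenCV 4.12 (cv2) and the standard library are available. Lean on these libraries where they do the work, as an engineer would, in place of code of your own. Each camera call takes 0.05 s, during which the arm holds its last target. There are 200 camera calls.

TASK

The loaded cooling rack swings on a slightly leaning post and always wants to run downhill to one of its two stops. Grip the upright wooden knob of its sprung tiller and, working by that tiller only and without the hand touching the rack, swing the rack off its stop, never faster than about 20 cm/s, never running into the far stop or slamming back into the first; bring its drip spout over the middle of the ceramic spoon rest, within 3 cm, and keep it balanced there at rest for at least 6 seconds. The program finishes while still holding the knob with the rack steady over the spoon rest, so well balanced that it is still above the dish a second later; leave the spoon rest, shaker, baking cups and hourglass where they are.

Things in the scene. Friction and masses are not known exactly. Their poses are not given: they have to be found in the camera images.
- post: Fixed dark steel post, 100 mm tall, on a round 120 mm foot; origin under its centre. Its x axis points to the middle of the rack's swing. The hinge pin passes through the point 100 mm above the origin and leans 0.07 rad towards the post's -x, so the rack's path is highest at boom 0 and falls away to both sides.
- boom (a joint): Angle of the rack's arm about the pin: 0 along the post's +x, positive counter-clockwise from above; stops at -0.55 (where it starts) and 0.55. Friction 0.001 N m dry, 0.008 N m s/rad viscous. Nominal: loaded rack 2.4 kg (differs up to 15 percent), inertia about the pin 0.195 kg m2, gravity drives it away from 0 with 0.45 N m x sin(angle).
- tiller (a joint): Angle of the tiller relative to the arm, 0 when pointing straight away from the rack, spring relaxed, positive counter-clockwise from above, limits +-1.5. Turned by d, its 0.28 N m/rad coil spring drives the arm with +0.28 d N m. Gravity beats this spring: with the tiller held still the rack runs away, so keep correcting. The tiller points to boom + tiller + pi from the post's +x.
- knob (a point): Grip point on the axis of the tiller's upright wooden knob (28 mm diameter, 56 mm tall), 20 mm below its top, 200 mm from the pin, 66 mm along the pin above the 100 mm point, about 150 mm above the counter. The tiller bar, 16 mm wide, 10 mm thick, has its top 27 mm below this point. The knob leans with the pin.
- rack: Round steel-wire cooling rack of 198 mm diameter on a flat steel arm, carrying a terracotta dish of 140 mm diameter and about 38 mm high; rigid with the boom. Origin on the pin at the 100 mm point; its x axis points along the arm, z along the pin. The rack's middle is 280 mm out. The hand must not touch it.
- spout (a point): Tip of the small drip spout under the middle of the rack, 280 mm from the pin along the arm, about 85 mm above the counter; it must come over the middle of the spoon rest.
- spoon_rest: Loose round white ceramic spoon rest, a shallow dish of 110 mm rim diameter and 20 mm high with a small tab, 0.35 kg, standing below the rack's path; origin at the centre of its underside. Do not move.
- shaker: Bystander: plastic sprinkle shaker, 50 mm diameter, 92 mm tall; origin under its centre.
- cup_stack: Bystander: stack of pink silicone baking cups, 70 mm diameter, 60 mm tall; origin under its centre.
- hourglass: Bystander: small glass and wood hourglass, 52 mm diameter, 90 mm tall; origin under its centre.
Things that resemble listed ones, but are neither listed nor needed, are in the scene too. Several things have the shape of the spoon_rest; the one meant has the colours described above.

How it is judged:
By the outcome, as a careful person would: the job done as asked, in the order asked, and still so for the second after the job is handed in, while the arm keeps its last pose, push and grip.
It also fails if it takes over 50 s, if anything falls off the work surface, if the arm or the gripper's body presses on something with over 40 N, if the wrist force passes 120 N, or if a joint passes its speed limit or range.

## Working session

There is one attempt and no reset: what is moved stays moved. The work goes in short steps, Python scripts to look and compute and a tool call to move; the robot and the scene stay as the last step left them, time stands still between calls to the robot, and variables do not carry over. Pictures are saved under pics/ and viewed, at most 10 in all, crops included, and the job is handed in when it is done.

Besides the shell and the picture viewer there is one more tool, called after "Request:" in YAML: its name, and indented under it one key for each argument. send_rows: Moves the arm, as the interface text tells. Its arguments: {"type":"object","properties":{"motion":{"type":"array"},"squeeze":{"type":"number"}},"required":["motion"]}

```bash
mkdir -p pics; ls; python3 - <<'E'
from station import *
import cv2, numpy as np
o=get_obs(); print({k:np.round(v,3) for k,v in o.items()})
for n in ["top","side"]:
    c=camera(n); cv2.imwrite(f"pics/{n}0.png",c["pixels"][:,:,::-1]); np.savez(f"{n}0.npz",**c)
    print(n,c["fx"],c["cx"],c["cy"],np.round(c["dist"],3),np.round(c["rvec"],3),np.round(c["tvec"],3))
E
```

```text
pics
{'time_s': np.float64(0.0), 'qpos': array([ 1.043,  0.3  ,  1.522,  0.   ,  1.321, -0.067]), 'joint_vel': array([ 0.001,  0.   , -0.   ,  0.001, -0.001, -0.   ]), 'tau': array([ 0.0000e+00, -5.3180e+01, -3.5274e+01,  7.1000e-02,  2.4000e-02,
       -0.0000e+00]), 'ee_pos': array([0.244, 0.492, 0.205]), 'eef_rot': array([-3.14 , -0.   ,  2.681]), 'force': array([-0.285, -0.221, -0.116]), 'moment': array([-0.052, -0.026, -0.011]), 'grip_force': np.float64(0.0), 'grip_width': np.float64(0.094)}
top 478.45650145688546 319.35166913755785 230.20119431688974 [-0.114  0.     0.     0.     0.   ] [ 2.144 -2.125  0.164] [0.006 0.541 1.264]
side 493.50583912588326 311.13133981443355 239.7379648283284 [-0.01  0.    0.    0.    0.  ] [ 2.373 -0.701  0.242] [-0.42   0.304  1.271]
```

View pics/top0.png

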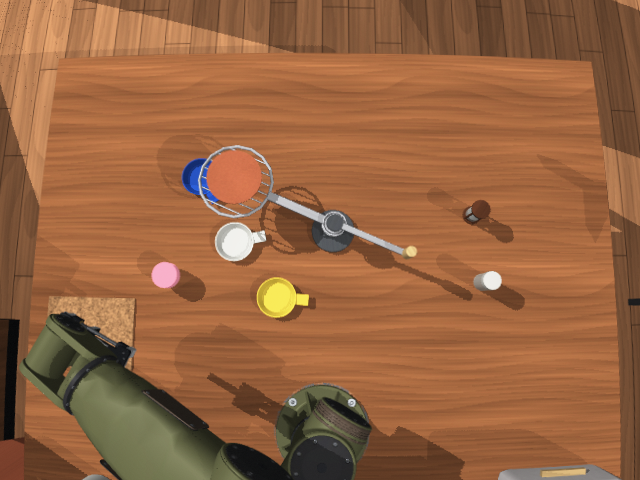

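View pics/side0.png

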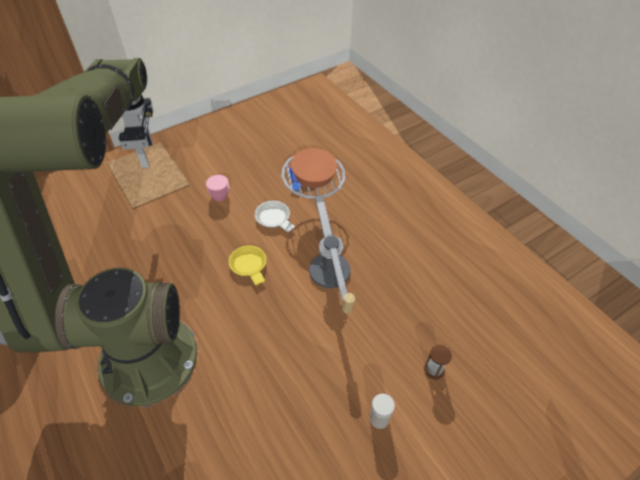

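The top view shows the post at about (334,224), the knob at (411,252), the rack at (236,180) and the white spoon rest at (236,241). Blue and yellow dishes are decoys. The rack has to swing counter-clockwise (downwards in the picture). Next I measure positions.

```bash
cat > h.py <<'E'
import cv2, numpy as np
def und(c,uv):
    K=np.array([[c["fx"],0,c["cx"]],[0,c["fy"],c["cy"]],[0,0,1.]])
    return cv2.undistortPoints(np.float64(uv).reshape(-1,1,2),K,np.float64(c["dist"]))[:,0]
def pose(c): return cv2.Rodrigues(np.float64(c["rvec"]))[0],np.float64(c["tvec"]).ravel()
def plane(c,uv,z):
    R,t=pose(c); d=np.c_[und(c,uv),np.ones(len(und(c,uv)))]@R; o=-R.T@t
    return o+d*((z-o[2])/d[:,2])[:,None]
def cloud(c,mask):
    v,u=np.nonzero(mask&(c["depth"]>0)); z=c["depth"][v,u]; R,t=pose(c)
    return (np.c_[und(c,np.c_[u,v]),np.ones(len(u))]*z[:,None]-t)@R
def hsv(c): return cv2.cvtColor(np.ascontiguousarray(c["pixels"]),cv2.COLOR_RGB2HSV)
def circle(p):
    A=np.c_[2*p[:,:2],np.ones(len(p))]; s=np.linalg.lstsq(A,(p[:,:2]**2).sum(1),rcond=None)[0]
    return s[:2],np.sqrt(s[2]+s[:2]@s[:2])
def box(c,u0,u1,v0,v1):
    m=np.zeros(c["depth"].shape,bool); m[v0:v1,u0:u1]=1; return m
E
python3 - <<'E'
from h import *
np.set_printoptions(precision=4,suppress=True)
for n,B in [("top",dict(rest=(205,275,215,268),rack=(195,278,140,222),knob=(398,425,240,265),post=(305,362,200,258))),
            ("side",dict(rest=(250,300,198,235),rack=(275,350,145,195),knob=(335,362,288,318),post=(300,360,225,292)))]:
    c=dict(np.load(n+"0.npz")); H=hsv(c)
    w=box(c,*B["rest"])&(H[:,:,1]<60)&(H[:,:,2]>90)
    P=cloud(c,w); print(n,"rest n",len(P),"z",np.percentile(P[:,2],[1,50,99]))
    cn=max(cv2.findContours(w.astype(np.uint8),0,1)[0],key=cv2.contourArea)[:,0]
    hull=cv2.convexHull(cn)[:,0]; Q=plane(c,cn,0.02)
    for _ in range(6):
        ce,r=circle(Q); e=np.linalg.norm(Q[:,:2]-ce,axis=1)-r; Q=Q[abs(e)<max(.004,1.5*abs(e).mean())]
    print(" rest circle",ce,r,len(Q))
    d=box(c,*B["rack"])&(H[:,:,0]<12)&(H[:,:,1]>150)&(H[:,:,2]>120)
    P=cloud(c,d); zt=np.percentile(P[:,2],95); print(" dish n",len(P),"z",np.percentile(P[:,2],[1,50,99]))
    T=P[P[:,2]>np.median(P[:,2])-.008]; print(" dish top mean",T.mean(0),"minmax mid",(T.min(0)+T.max(0))/2,T.max(0)-T.min(0)); 
    C=np.linalg.lstsq(np.c_[T[:,:2],np.ones(len(T))],T[:,2],rcond=None)[0]; print(" tilt",C)
    P=cloud(c,box(c,*B["knob"])); k=P[P[:,2]>.158]; print(" knob top n",len(k),k.mean(0),(k.min(0)+k.max(0))/2,k.max(0)-k.min(0))
    P=cloud(c,box(c,*B["post"])); 
    for lo,hi in [(.003,.03),(.085,.12),(.12,.2)]:
        q=P[(P[:,2]>lo)&(P[:,2]<hi)]; 
        if len(q): print(" post",lo,len(q),q.mean(0),(q.min(0)+q.max(0))/2,q.max(0)-q.min(0))
E
python3 - <<'E'
import cv2
a=cv2.imread("pics/top0.png")[130:280,180:430]; cv2.imwrite("pics/crop0.png",cv2.resize(a,None,fx=3.2,fy=3.2,interpolation=2))
E
```

```text
top rest n 1374 z [-0.0009  0.0086  0.1341]
 rest circle [0.5122 0.2476] 0.05437274510321568 66
 dish n 2824 z [-0.0039  0.1679  0.178 ]
 dish top mean [0.6557 0.2272 0.1694] minmax mid [0.6566 0.227  0.1721] [0.14   0.1372 0.0237]
 tilt [-0.0116  0.0719  0.1606]
 knob top n 110 [ 0.4683 -0.2138  0.1725] [ 0.469  -0.2155  0.1684] [0.0273 0.0262 0.0199]
 post 0.003 1096 [ 0.5355 -0.0238  0.0118] [ 0.5529 -0.0269  0.016 ] [0.1637 0.1592 0.026 ]
 post 0.085 117 [0.5513 0.0012 0.1162] [ 0.5516 -0.0027  0.1126] [0.0755 0.1016 0.0147]
 post 0.12 660 [ 0.5448 -0.0262  0.1323] [ 0.548  -0.0241  0.1333] [0.0766 0.1439 0.0266]
side rest n 857 z [-0.002   0.0082  0.0236]
 rest circle [0.5102 0.2435] 0.05572679650881719 57Traceback (most recent call last):
  File "<stdin>", line 14, in <module>
  File "h.py", line 11, in cloud
    return (np.c_[und(c,np.c_[u,v]),np.ones(len(u))]*z[:,None]-t)@R
                  ~~~^^^^^^^^^^^^^^
  File "h.py", line 4, in und
    return cv2.undistortPoints(np.float64(uv).reshape(-1,1,2),K,np.float64(c["dist"]))[:,0]
           ~~~~~~~~~~~~~~~~~~~^^^^^^^^^^^^^^^^^^^^^^^^^^^^^^^^^^^^^^^^^^^^^^^^^^^^^^^^
cv2.error: OpenCV(4.12.0) /io/opencv/modules/calib3d/src/undistort.dispatch.cpp:347: error: (-215:Assertion failed) CV_IS_MAT(_src) && CV_IS_MAT(_dst) && (_src->rows == 1 || _src->cols == 1) && (_dst->rows == 1 || _dst->cols == 1) && _src->cols + _src->rows - 1 == _dst->rows + _dst->cols - 1 && (CV_MAT_TYPE(_src->type) == CV_32FC2 || CV_MAT_TYPE(_src->type) == CV_64FC2) && (CV_MAT_TYPE(_dst->type) == CV_32FC2 || CV_MAT_TYPE(_dst->type) == CV_64FC2) in function 'cvUndistortPointsInternal'
```

View pics/crop0.png

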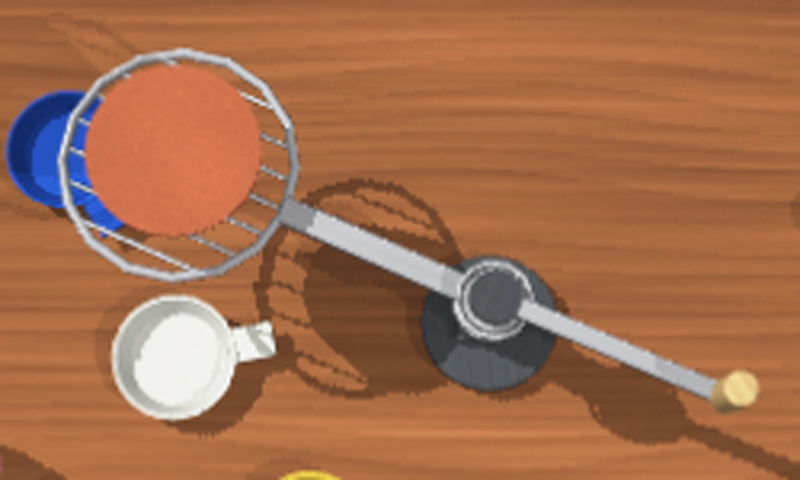

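The crop confirms the layout: tiller in line with the arm, knob top at about (412,250) in the full picture, and the white dish well clear of the decoys. I'll do one refinement from both views.

```bash
cat >> h.py <<'E'
def dish(c):
    H=hsv(c); m=((H[:,:,0]<10)&(H[:,:,1]>150)&(H[:,:,2]>70)&(c["depth"]>0)).astype(np.uint8)
    n,L,s,ce=cv2.connectedComponentsWithStats(cv2.morphologyEx(m,cv2.MORPH_OPEN,np.ones((5,5))))
    return L,s,ce
E
python3 - <<'E'
from h import *
np.set_printoptions(precision=4,suppress=True)
for n in ["top","side"]:
    c=dict(np.load(n+"0.npz")); L,s,ce=dish(c)
    for i in range(1,len(s)):
        P=cloud(c,L==i); z=np.median(P[:,2])
        if s[i,4]>300 and .14<z<.22:
            T=P[P[:,2]>z-.012]; print(n,"dish",s[i],ce[i],"mean",T.mean(0),"mid",(T.min(0)+T.max(0))/2,T.max(0)-T.min(0),"plane at z",plane(c,[ce[i]],.171))
    H=hsv(c); B=(290,375,195,262) if n=="top" else (300,360,225,292)
    m=box(c,*B)&(H[:,:,2]<75)&(H[:,:,1]<90); P=cloud(c,m); q=P[abs(P[:,2]-.008)<.012]; print(n,"foot",len(q),q.min(0),q.max(0),(q.min(0)+q.max(0))/2)
    kb=(398,425,240,265) if n=="top" else (335,362,288,318)
    P=cloud(c,box(c,*kb)&(H[:,:,0]>12)&(H[:,:,0]<30)&(H[:,:,2]>150)); k=P[P[:,2]>.163]; print(n,"knob",len(k),k.mean(0),(k.min(0)+k.max(0))/2,k.max(0)-k.min(0))
E
```

```text
top dish [ 207  151   54   53 2254] [233.6832 176.6597] mean [0.6559 0.2278 0.1694] mid [0.6555 0.2281 0.1712] [0.1377 0.135  0.0255] plane at z [[0.6553 0.2274 0.171 ]]
top foot 379 [ 0.4869 -0.083   0.0053] [0.5993 0.0319 0.0199] [ 0.5431 -0.0256  0.0126]
top knob 96 [ 0.4695 -0.2147  0.1737] [ 0.47   -0.2155  0.1715] [0.0253 0.0262 0.0136]
side foot 83 [ 0.5137 -0.0871  0.0029] [0.5511 0.0291 0.0197] [ 0.5324 -0.029   0.0113]
side knob 107 [ 0.4672 -0.2197  0.1726] [ 0.468  -0.2185  0.1707] [0.0264 0.0262 0.015 ]
```

Request:
send_rows:
  motion:
    - [[-1,-1,-1],[0,0,0],1]
    - [[-1,-1,0],[0,0,0],1]
    - [[-1,-1,0],[0,0,0],1]
    - [[-1,-1,0],[0,0,0],1]
    - [[-1,-1,0],[0,0,0],1]
    - [[-1,-1,0],[0,0,0],1]
    - [[-1,-1,0],[0,0,0],1]
    - [[-1,-1,0],[0,0,0],1]
    - [[-1,-1,0],[0,0,0],1]
    - [[-1,-1,0],[0,0,0],1]

```text
time_s: 1.1
ee_pos: [0.3794, 0.0903, 0.2343]
eef_rot: [3.142, 0.0, 2.681]
force: [0.3, -0.0, 0.1]
grip_width: 0.0941
grip_force: 0.0
```

Request:
send_rows:
  motion:
    - [[-0.9,-0.98,0],[0,0,0],1]
    - [[-0.9,-0.98,0],[0,0,0],1]
    - [[-0.9,-0.98,0],[0,0,0],1]
    - [[-0.9,-0.98,0],[0,0,0],1]
    - [[-0.9,-0.98,0],[0,0,0],1]
    - [[-0.9,-0.98,0],[0,0,0],1]
    - [[-0.9,-0.98,0],[0,0,0],1]
    - [[-0.9,-0.98,0],[0,0,0],1]
    - [[0,0,0],[0,0,1],1]
    - [[0,0,0],[0,0,1],1]
    - [[0,0,0],[0,0,1],1]
    - [[0,0,0],[0,0,1],1]

```text
time_s: 2.3
ee_pos: [0.4681, -0.2147, 0.2339]
eef_rot: [-3.141, -0.001, 2.196]
force: [0.4, 0.9, -0.3]
grip_width: 0.094
grip_force: 0.0
```

Request:
send_rows:
  motion:
    - [[0,0,0],[0,0,1],1]
    - [[0,0,0],[0,0,1],1]
    - [[0,0,0],[0,0,1],1]
    - [[0,0,0],[0,0,1],1]
    - [[0,0,0],[0,0,1],1]
    - [[0,0,0],[0,0,1],1]
    - [[0,0,0],[0,0,1],1]
    - [[0,0,0],[0,0,1],1]
    - [[0,0,0],[0,0,0.6],1]
    - [[0,0,0],[0,0,0],1]

```text
time_s: 3.3
ee_pos: [0.4682, -0.2146, 0.234]
eef_rot: [-3.141, -0.0, 1.168]
force: [0.3, -0.5, -0.9]
grip_width: 0.0941
grip_force: 0.0
```

```bash
cat >> h.py <<'E'
from scipy.spatial.transform import Rotation as Ro
PIN=np.array([.545,-.0265,.1]); AX=1.72; xp=np.array([np.cos(AX),np.sin(AX),0])
pd=np.array([0,0,1.])-.0701*xp; pd/=np.linalg.norm(pd)      # pin direction
e1=xp-(xp@pd)*pd; e1/=np.linalg.norm(e1); e2=np.cross(pd,e1)
def boom(p):  r=np.asarray(p)-PIN; return np.arctan2(r@e2,r@e1)
def knob(phi): return PIN+.066*pd-.2*(np.cos(phi)*e1+np.sin(phi)*e2)
def toolR(phi): # x outward->minus: tool x points at rack, z along -pin, y tangent
    x=np.cos(phi)*e1+np.sin(phi)*e2; return np.c_[x,np.cross(-pd,x),-pd]
def want(o,phi,up=0):
    R=Ro.from_euler("xyz",o["eef_rot"]).as_matrix(); T=toolR(phi); tgt=knob(phi)-.019*pd+up*pd
    return R.T@(tgt-o["ee_pos"])/.03, Ro.from_matrix(R.T@T).as_rotvec()/.12
E
python3 - <<'E'
from station import *; from h import *
np.set_printoptions(precision=3,suppress=True)
o=get_obs(); print(o["time_s"],o["ee_pos"],o["eef_rot"],o["force"],o["qpos"]); print(knob(-.55),[want(o,-.55,u) for u in (.07,0)])
E
```

```text
3.3 [ 0.468 -0.215  0.234] [-3.141 -0.     1.168] [ 0.32  -0.457 -0.891] [-0.501  0.2    1.578 -0.     1.364 -0.098]
[ 0.468 -0.215  0.154] [(array([-0.114,  0.048,  0.975]), array([ 0.301,  0.497, -0.019])), (array([ 0.025, -0.037,  3.303]), array([ 0.301,  0.497, -0.019]))]
```

Request:
send_rows:
  motion:
    - [[0,0,0],[0.3,0.5,0],1]
    - [[-0.17,0.08,0],[0,0,0],1]
    - [[0,0,0.8],[0,0,0],1]
    - [[0,0,0.8],[0,0,0],1]
    - [[0,0,0.8],[0,0,0],1]
    - [[0,0,0.6],[0,0,0],1]
    - [[0,0,0.3],[0,0,0],1]
    - [[0,0,0],[0,0,0],1]

```text
time_s: 4.1
ee_pos: [0.4672, -0.2134, 0.1344]
eef_rot: [-3.104, -0.059, 1.169]
force: [-0.1, -0.3, 1.2]
grip_width: 0.0941
grip_force: 0.0
```

```bash
python3 - <<'E'
from station import *; from h import *
np.set_printoptions(precision=3,suppress=True)
c=camera("side"); v=c["pixels"][230:380,260:460,::-1]; cv2.imwrite("pics/grip.png",cv2.resize(v,None,fx=3.5,fy=3.5,interpolation=2))
c=camera("top"); np.savez("top1.npz",**c); L,s,ce=dish(c); print(s,ce)
o=get_obs(); print(o["time_s"],o["ee_pos"],o["force"],o["moment"],want(o,-.55))
E
```

```text
[[     0      0    640    480 303984]
 [   207    151     55     53   2249]
 [     0    438     24     42    967]] [[321.111 239.264]
 [234.082 176.877]
 [ 11.643 459.249]]
4.2 [ 0.468 -0.214  0.136] [ 0.756 -0.712 -0.089] [-0.052  0.08  -0.006] (array([ 0.001, -0.016,  0.033]), array([ 0.015,  0.002, -0.005]))
```

View pics/grip.png

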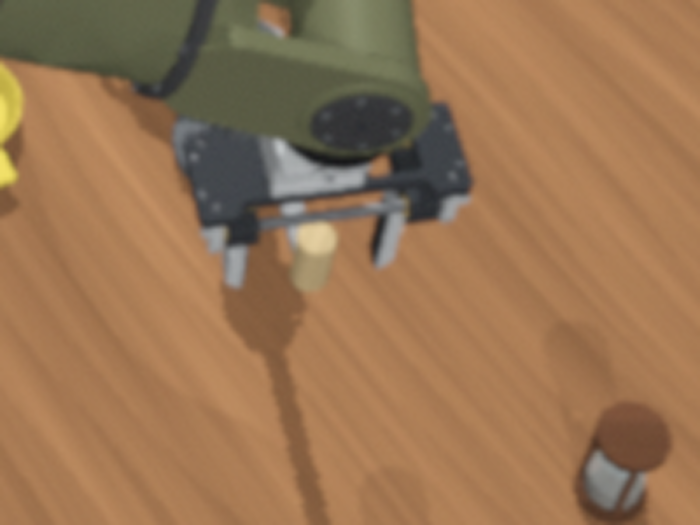

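The knob sits between the open fingers, at about (315,255) in the crop. I'll close on it.

Request:
send_rows:
  motion:
    - [[0,0,0],[0,0,0],-1]
    - [[0,0,0],[0,0,0],-1]
    - [[0,0,0],[0,0,0],-1]
    - [[0,0,0],[0,0,0],-1]
    - [[0,0,0],[0,0,0],-1]
    - [[0,0,0],[0,0,0],-1]
    - [[0,0,0],[0,0,0],-1]
    - [[0,0,0],[0,0,0],-1]
  squeeze: 15

```text
time_s: 5.0
ee_pos: [0.4675, -0.2135, 0.1352]
eef_rot: [-3.106, -0.06, 1.168]
force: [0.4, -0.4, 0.5]
grip_width: 0.0334
grip_force: 0.0
```

```bash
cat > m.py <<'E'
from station import *; from h import *
import json,sys
np.set_printoptions(precision=3,suppress=True)
def phi_of(o):
    R=Ro.from_euler("xyz",o["eef_rot"]).as_matrix(); p=np.asarray(o["ee_pos"])-.019*R[:,2]-PIN
    return np.arctan2(-p@e2,-p@e1), np.hypot(p@e1,p@e2)
def b_of(c):
    L,s,ce=dish(c); ok=[i for i in range(1,len(s)) if s[i,4]>1500 and ce[i][1]<430]
    i=ok[0]; return boom(plane(c,[ce[i]],.1695)[0]), s[i,4]
def meas():
    o=get_obs(); b,a=b_of(camera("top")); ph,r=phi_of(o)
    w=want(o,ph)
    print(f"t {o['time_s']:.2f} b {b:.4f} area {a} phi {ph:.4f} r {r:.4f} F {o['force']} gw {o['grip_width']:.4f} off {w[0]} rot {w[1]}")
    open("log.txt","a").write(json.dumps([float(o['time_s']),float(b),float(ph)])+"\n")
    return o['time_s'],b,ph
if __name__=="__main__": meas()
E
python3 m.py; python3 -c "
from h import *
print(boom([.5122,.2476,.085]),boom([.5102,.2435,.085]))"
```

```text
t 5.00 b -0.5513 area 2262 phi -0.5497 r 0.1999 F [ 0.434 -0.446  0.471] gw 0.0334 off [-0.003 -0.     0.006] rot [ 0.005 -0.003 -0.012]
-0.03029484950997022 -0.02115474454996332
```

```bash
cat > ctl.py <<'E'
# EKF on [b, v, taud] + discrete LQR on [b-b*, v, phi]; phi moves in rows of 0.1 s, k*0.006 rad per row, camera 0.05 s
import numpy as np
from scipy.linalg import expm, solve_discrete_are
J,G,S,C=.195,.45,.28,.008; BT=-.027; U=.006; N=6; M=4; LAG=.05
def acc(b,v,ph,td,J=J,G=G): return (G*np.sin(b)+S*(ph-b)+td-C*v)/J
def phis(ph0,ks):   # phi at 0.01 s steps: 0.05 s hold, then rows (delayed by LAG of arm tracking)
    seg=[ph0]*int(round((.05+LAG)*100))
    for k in ks: seg+=list(ph0+U*k*np.arange(1,11)/10); ph0+=U*k
    return seg[:5+10*len(ks)],ph0
def predict(x,P,ph0,ks):
    seg,ph1=phis(ph0,ks)
    for ph in seg:
        b,v,td=x; F=np.eye(3); F[0,1]=.01; F[1]+=np.array([(G*np.cos(b)-S)/J,-C/J,1/J])*.01
        x=np.array([b+.01*v,v+.01*acc(b,v,ph,td),td])
        if x[0]<-.551: x[0]=-.551; x[1]=max(x[1],0)
        P=F@P@F.T+np.diag([1e-9,4e-6,1e-6])*.5
    return x,P,ph1
def update(x,P,z,r=.0015):
    K=P[:,0]/(P[0,0]+r*r); return x+K*(z-x[0]), P-np.outer(K,P[0])
def gain():
    A=np.zeros((4,4)); A[0,1]=1; A[1]=[(G-S)/J,-C/J,S/J,0]; A[2,3]=1
    E=expm(A*(.05+.1*(N-M)))@expm(A*.1*M)   # camera hold lumped at the end
    Ad,Bd=E[:3,:3],E[:3,3:]/(.1*M)
    Q=np.diag([4.,4.,.3]); R=np.array([[4.]]); X=solve_discrete_are(Ad,Bd,Q,R)
    return np.linalg.solve(R+Bd.T@X@Bd,Bd.T@X@Ad)[0]
KK=gain()
def command(x,ph):
    b,v,td=x; phe=BT-(G*np.sin(BT)+td)/S
    nl=(G*np.sin(b)-G*b)/S if abs(b)<.6 else 0
    u=-KK@[b-BT,v,ph-phe]; u=np.clip(u,-.36,.36); u=np.clip(ph+u,-.75,.75)-ph
    return np.round(u/M/U*2)/2, phe
if __name__=="__main__":
    print("K",KK)
    for g,j,bias in [(1,1,0),(1.15,1.15,.01),(.85,.85,-.01),(1.15,1,0.02)]:
        rng=np.random.default_rng(1); x=np.array([-.551,0,0]); P=np.diag([1e-6,1e-6,4e-4]); b,v,ph=-.551,0.,-.55; vm=0; out=[]
        for i in range(45):
            k,phe=command(x,ph); ks=[k]*M+[0]*(N-M)
            for p in phis(ph,ks)[0]:
                v+=.01*acc(b,v,p,bias,J*j,G*g); b+=.01*v
                if b<-.551: b,v=-.551,max(v,0)
                vm=max(vm,abs(v))
            x,P,ph=predict(x,P,ph,ks); x,P=update(x,P,b+.0015*rng.standard_normal()); out.append(b)
        print(g,j,"vmax",round(vm*.28,3),np.round(out[::2],3))
E
python3 ctl.py
cat > k.py <<'E'
from m import *; from ctl import *; import pickle,os
ks=[float(a) for a in sys.argv[1:]]
t,b,ph=meas()
if os.path.exists("f.pkl"): x,P,pc,t0=pickle.load(open("f.pkl","rb")); x,P,pc=predict(x,P,pc,ks); dt=t-t0
else: x,P,pc,dt=np.array([-.551,0,0]),np.diag([1e-6,1e-6,4e-4]),ph,0
inn=b-x[0]; x,P=update(x,P,b); pickle.dump((x,P,pc,t),open("f.pkl","wb"))
k,phe=command(x,pc)
print(f"dt {dt:.2f} innov {inn:.4f} b {x[0]:.3f} v {x[1]:.3f} td {x[2]:.4f} phi_cmd {pc:.3f} phe {phe:.3f} -> k {k}  row x {.00012*k*k:.3f} y {.04*k:.2f} rz {-.05*k:.3f}")
E
python3 k.py
```

```text
K [0.84334979 0.87909899 0.90248611]
1 1 vmax 0.092 [-0.551 -0.54  -0.253  0.094  0.121 -0.053 -0.123 -0.041  0.032  0.007
 -0.049 -0.056 -0.026  0.003 -0.014 -0.049 -0.053 -0.018 -0.018 -0.027
 -0.035 -0.034 -0.022]
1.15 1.15 vmax 0.168 [-0.551 -0.548 -0.415 -0.045  0.396  0.537  0.17  -0.44  -0.353  0.148
  0.566  0.51  -0.048 -0.539 -0.319  0.044  0.384  0.429  0.056 -0.46
 -0.39   0.017  0.407]
0.85 0.85 vmax 0.131 [-0.551 -0.522 -0.046  0.177 -0.19  -0.044  0.074 -0.157  0.027 -0.001
 -0.11   0.04  -0.052 -0.051  0.034 -0.083 -0.029  0.014 -0.086 -0.004
 -0.021 -0.072  0.016]
1.15 1 vmax 0.256 [-0.551 -0.545 -0.333  0.108  0.462  0.362 -0.121 -0.551 -0.208  0.567
  1.347  1.526  0.945  0.053 -0.547 -0.409 -0.062  0.354  0.437  0.09
 -0.389 -0.502 -0.061]
t 5.05 b -0.5513 area 2266 phi -0.5497 r 0.1999 F [-0.246 -0.022 -0.196] gw 0.0292 off [-0.003 -0.     0.007] rot [ 0.005 -0.003 -0.013]
dt 0.00 innov -0.0003 b -0.551 v 0.000 td 0.0000 phi_cmd -0.550 phe 0.016 -> k 15.0  row x 0.027 y 0.60 rz -0.750
```

```bash
rm f.pkl; cat > patch.py <<'E'
s=open("ctl.py").read()
a=s.index("def predict"); b=s.index("def update")
s=s[:a]+'''def predict(x,P,ph0,ks):   # x = b, v, torque bias, relative mass error
    seg,ph1=phis(ph0,ks)
    for ph in seg:
        b,v,td,m=x; a=acc(b,v,ph,td,J*(1+m),G*(1+m)); F=np.eye(4); F[0,1]=.01
        F[1]+=np.array([(G*(1+m)*np.cos(b)-S),-C,1,G*np.sin(b)-a*J])/(J*(1+m))*.01
        x=np.array([b+.01*v,v+.01*a,td,m])
        if x[0]<-.551: x[0]=-.551; x[1]=max(x[1],0)
        P=F@P@F.T+np.diag([1e-10,3e-7,1e-7,0])
    return x,P,ph1
'''+s[b:]
s=s.replace("N=6; M=4","N=5; M=4").replace("Q=np.diag([4.,4.,.3]); R=np.array([[4.]])","Q=np.diag([4.,2.,.0]); R=np.array([[.6]])")
a=s.index("def command"); b=s.index("if __name__")
s=s[:a]+'''P0=np.diag([1e-6,1e-6,1e-4,.008]); X0=np.array([-.551,0,0,0.])
def command(x,ph,lim=.36):
    b,v,td,m=x; phe=BT-(G*(1+m)*np.sin(BT)+td)/S
    u=-KK@[np.clip(b-BT,-.45,.45),v,ph-phe]; u=np.clip(u,-lim,lim); u=np.clip(ph+u,-.75,.75)-ph
    return np.round(u/M/U*2)/2, phe
'''+s[b:]
s=s.replace("x=np.array([-.551,0,0]); P=np.diag([1e-6,1e-6,4e-4]);","x,P=X0,P0;").replace("(.85,.85,-.01),(1.15,1,0.02)","(.85,.85,-.01),(1.15,1,0.01),(1,1.15,-.01),(.85,1,0),(1.15,1.15,-.01)")
s=s.replace("out[::2],3))","out[::2],3),x)")
open("ctl.py","w").write(s)
k=open("k.py").read().replace("np.array([-.551,0,0]),np.diag([1e-6,1e-6,4e-4])","X0,P0").replace("td {x[2]:.4f}","td {x[2]:.4f} m {x[3]:.3f}")
open("k.py","w").write(k)
E
python3 patch.py; python3 ctl.py
```

```text
K [1.35933817 1.32637172 1.11568364]
1 1 vmax 0.101 [-0.551 -0.544 -0.286  0.025  0.015 -0.062 -0.042 -0.007 -0.018 -0.035
 -0.028 -0.025 -0.036 -0.029 -0.022 -0.038 -0.033 -0.017 -0.035 -0.022
 -0.013 -0.024 -0.023] [-0.02288547 -0.00051278  0.00048367 -0.00179569]
1.15 1.15 vmax 0.062 [-0.551 -0.549 -0.417 -0.181  0.023  0.077  0.019 -0.038 -0.049 -0.035
 -0.016 -0.019 -0.032 -0.024 -0.015 -0.028 -0.034 -0.02  -0.03  -0.027
 -0.017 -0.02  -0.027] [-0.02732816 -0.00655932  0.01030484  0.11435495]
0.85 0.85 vmax 0.246 [-0.551 -0.531 -0.106  0.298 -0.08  -0.503 -0.075  0.779  1.     0.191
 -0.543 -0.078  0.371 -0.011 -0.536 -0.08   0.305 -0.14  -0.508  0.158
  0.877  0.672 -0.056] [-0.05666243 -0.54045863 -0.00783824 -0.150753  ]
1.15 1 vmax 0.069 [-0.551 -0.549 -0.395 -0.139  0.032  0.052  0.004 -0.02  -0.037 -0.041
 -0.026 -0.019 -0.029 -0.025 -0.019 -0.039 -0.038 -0.02  -0.029 -0.024
 -0.022 -0.031 -0.025] [-0.02541732  0.00514866  0.00987667  0.08999059]
1 1.15 vmax 0.077 [-0.551 -0.547 -0.362 -0.097 -0.007 -0.054 -0.077 -0.04  -0.014 -0.031
 -0.035 -0.031 -0.029 -0.019 -0.015 -0.033 -0.036 -0.023 -0.027 -0.023
 -0.023 -0.03  -0.026] [-0.02681137  0.00363359 -0.00897797  0.04577706]
0.85 1 vmax 0.184 [-0.551 -0.529 -0.114  0.319  0.052 -0.464 -0.371  0.166  0.234 -0.284
 -0.518  0.005  0.567  0.376 -0.282 -0.523  0.031  0.635  0.502 -0.043
 -0.144  0.101  0.029] [ 0.02901692 -0.1762216   0.0037418  -0.0901302 ]
1.15 1.15 vmax 0.06 [-0.551 -0.55  -0.494 -0.379 -0.162 -0.011  0.011 -0.015 -0.03  -0.034
 -0.028 -0.031 -0.038 -0.027 -0.019 -0.032 -0.036 -0.022 -0.03  -0.024
 -0.019 -0.024 -0.025] [-0.02500981 -0.00323727 -0.00952979  0.13988826]
```

```bash
cat > patch.py <<'E'
s=open("ctl.py").read()
s=s.replace("def gain():","def gain(m=0):\n    J,G=.195*(1+m),.45*(1+m)").replace("E=expm(A*(.05+.1*(N-M)))@expm(A*.1*M)   # camera hold lumped at the end",
 "H=A.copy(); H[:,3]=0; E=expm(H*(.1*(N-M)-LAG))@expm(A*.1*M)@expm(H*(.05+LAG)); B=expm(H*(.1*(N-M)-LAG))@expm(A*.1*M)")
s=s.replace("E[:3,:3],E[:3,3:]","E[:3,:3],B[:3,3:]").replace("lim=.36","lim=.46").replace("-.45,.45),v","-.38,.38),v").replace("    u=-KK@","    u=-gain(m)@")
open("ctl.py","w").write(s)
E
python3 patch.py; python3 ctl.py
```

```text
K [1.70431992 1.68519112 1.52571924]
1 1 vmax 0.059 [-0.551 -0.525 -0.343 -0.139 -0.046 -0.033 -0.03  -0.024 -0.023 -0.028
 -0.019 -0.025 -0.028 -0.014 -0.027 -0.033 -0.035 -0.018 -0.031 -0.021
 -0.026 -0.027 -0.03 ] [-0.03010211 -0.00083473  0.00055781  0.00141463]
1.15 1.15 vmax 0.065 [-0.551 -0.548 -0.479 -0.318 -0.087  0.004 -0.    -0.02  -0.031 -0.032
 -0.024 -0.027 -0.032 -0.018 -0.025 -0.034 -0.038 -0.021 -0.034 -0.023
 -0.022 -0.023 -0.027] [-0.02692313 -0.00107272  0.01033561  0.12236103]
0.85 0.85 vmax 0.085 [-0.551 -0.483 -0.197 -0.086 -0.044 -0.033 -0.024 -0.02  -0.027 -0.03
 -0.023 -0.032 -0.036 -0.019 -0.032 -0.036 -0.037 -0.021 -0.032 -0.023
 -0.027 -0.023 -0.022] [-2.23764879e-02  5.21866390e-05 -9.43747664e-03 -1.39818026e-01]
1.15 1 vmax 0.064 [-0.551 -0.548 -0.468 -0.298 -0.08  -0.023 -0.001 -0.007 -0.02  -0.03
 -0.026 -0.035 -0.035 -0.014 -0.027 -0.036 -0.032 -0.021 -0.035 -0.015
 -0.026 -0.025 -0.024] [-0.02467849 -0.00804621  0.0097229   0.10307343]
1 1.15 vmax 0.053 [-0.551 -0.538 -0.416 -0.223 -0.079 -0.049 -0.048 -0.037 -0.032 -0.031
 -0.025 -0.028 -0.031 -0.016 -0.022 -0.034 -0.038 -0.025 -0.035 -0.026
 -0.028 -0.027 -0.026] [-0.02670249 -0.00021329 -0.00877618  0.04526708]
0.85 1 vmax 0.088 [-0.551 -0.478 -0.169 -0.019 -0.032 -0.053 -0.039 -0.022 -0.025 -0.03
 -0.025 -0.027 -0.032 -0.017 -0.027 -0.03  -0.033 -0.024 -0.032 -0.022
 -0.027 -0.026 -0.026] [-0.0260785   0.00453372  0.00109181 -0.10943715]
1.15 1.15 vmax 0.06 [-0.551 -0.551 -0.548 -0.478 -0.303 -0.102 -0.028 -0.017 -0.027 -0.032
 -0.024 -0.03  -0.034 -0.018 -0.022 -0.035 -0.035 -0.023 -0.037 -0.021
 -0.021 -0.024 -0.026] [-0.02638698 -0.00191851 -0.00943873  0.14796957]
```

The controller is robust to ±15% mass in simulation. First I preload the tiller with the rack still on its stop.

Request:
send_rows:
  motion:
    - [[0.017,0.48,0],[0,0,-0.6],-1]
    - [[0.017,0.48,0],[0,0,-0.6],-1]
    - [[0.017,0.48,0],[0,0,-0.6],-1]
    - [[0.017,0.48,0],[0,0,-0.6],-1]
    - [[0.017,0.48,0],[0,0,-0.6],-1]
    - [[0.017,0.48,0],[0,0,-0.6],-1]
    - [[0.017,0.48,0],[0,0,-0.6],-1]
    - [[0.017,0.48,0],[0,0,-0.6],-1]
    - [[0.017,0.48,0],[0,0,-0.6],-1]
    - [[0,0,0],[0,0,0],-1]

```text
time_s: 6.1
ee_pos: [0.5954, -0.2233, 0.1331]
eef_rot: [3.134, -0.069, 1.819]
force: [-0.8, -1.8, 3.8]
grip_width: 0.0279
grip_force: 15.0
```

```bash
python3 k.py
```

```text
t 6.10 b -0.5536 area 2265 phi 0.1031 r 0.2004 F [-0.85  -1.817  3.799] gw 0.0279 off [ 0.012 -0.001  0.006] rot [ 0.008  0.006 -0.036]
dt 0.00 innov -0.0026 b -0.552 v 0.000 td 0.0000 m 0.000 phi_cmd 0.103 phe 0.016 -> k 19.0  row x 0.043 y 0.76 rz -0.950
```

Request:
send_rows:
  motion:
    - [[0.017,0.48,0],[0,0,-0.6],-1]
    - [[0.017,0.48,0],[0,0,-0.6],-1]
    - [[0.017,0.48,0],[0,0,-0.6],-1]
    - [[0.017,0.48,0],[0,0,-0.6],-1]
    - [[0,0,0],[0,0,0],-1]

```text
time_s: 6.65
ee_pos: [0.6481, -0.2016, 0.1341]
eef_rot: [3.115, -0.064, 2.106]
force: [1.3, -2.6, 1.8]
grip_width: 0.0278
grip_force: 15.0
```

```bash
python3 k.py 12 12 12 12 0
```

```text
t 6.65 b -0.5526 area 2237 phi 0.3882 r 0.2005 F [ 1.288 -2.647  1.785] gw 0.0278 off [ 0.018 -0.     0.008] rot [ 0.005  0.01  -0.024]
dt 0.55 innov -0.0027 b -0.553 v 0.007 td -0.0008 m 0.013 phi_cmd 0.391 phe 0.020 -> k 3.5  row x 0.001 y 0.14 rz -0.175
```

Request:
send_rows:
  motion:
    - [[0.002,0.16,0],[0,0,-0.2],-1]
    - [[0.002,0.16,0],[0,0,-0.2],-1]
    - [[0.002,0.16,0],[0,0,-0.2],-1]
    - [[0.002,0.16,0],[0,0,-0.2],-1]
    - [[0,0,0],[0,0,0],-1]

```text
time_s: 7.2
ee_pos: [0.6643, -0.1909, 0.1348]
eef_rot: [3.108, -0.061, 2.204]
force: [2.1, -5.7, -1.4]
grip_width: 0.0275
grip_force: 15.0
```

```bash
python3 k.py 4 4 4 4 0
```

```text
t 7.20 b -0.5487 area 2247 phi 0.4850 r 0.2006 F [ 2.121 -5.748 -1.42 ] gw 0.0275 off [ 0.019 -0.001  0.011] rot [ 0.006  0.009 -0.018]
dt 0.55 innov -0.0253 b -0.548 v 0.052 td 0.0047 m 0.080 phi_cmd 0.487 phe 0.003 -> k -4.5  row x 0.002 y -0.18 rz 0.225
```

Request:
send_rows:
  motion:
    - [[0,0,0],[0,0,0],-1]
    - [[0,0,0],[0,0,0],-1]
    - [[0,0,0],[0,0,0],-1]
    - [[0,0,0],[0,0,0],-1]
    - [[0,0,0],[0,0,0],-1]

```text
time_s: 7.75
ee_pos: [0.664, -0.1911, 0.1348]
eef_rot: [3.108, -0.061, 2.203]
force: [2.7, -6.1, -1.6]
grip_width: 0.0281
grip_force: 15.0
```

```bash
python3 k.py 0 0 0 0 0
```

```text
t 7.75 b -0.5272 area 2262 phi 0.4830 r 0.2006 F [ 2.652 -6.057 -1.579] gw 0.0281 off [ 0.019 -0.     0.011] rot [ 0.005  0.007 -0.012]
dt 0.55 innov -0.0377 b -0.525 v 0.086 td 0.0149 m 0.173 phi_cmd 0.487 phe -0.029 -> k -5.5  row x 0.004 y -0.22 rz 0.275
```

```bash
python3 - <<'E'
import pickle; from ctl import *
x,P,pc,t=pickle.load(open("f.pkl","rb")); x=np.array([-.527,.056,0,.14]); P=np.diag([2e-6,4e-4,5e-5,.003]); pickle.dump((x,P,pc,t),open("f.pkl","wb"))
print(command(x,pc))
for k in (0,3,-3): print(k,predict(x,P,pc,[k]*4+[0])[0])
E
```

```text
(np.float64(-1.0), np.float64(0.02246184701728755))
0 [-0.47789193  0.12701752  0.          0.14      ]
3 [-0.4744442  0.1503075  0.         0.14     ]
-3 [-0.48133962  0.1037283   0.          0.14      ]
```

Request:
send_rows:
  motion:
    - [[0,-0.04,0],[0,0,0.05],-1]
    - [[0,-0.04,0],[0,0,0.05],-1]
    - [[0,-0.04,0],[0,0,0.05],-1]
    - [[0,-0.04,0],[0,0,0.05],-1]
    - [[0,0,0],[0,0,0],-1]

```text
time_s: 8.3
ee_pos: [0.6599, -0.1939, 0.1346]
eef_rot: [3.11, -0.062, 2.178]
force: [2.0, -4.6, -2.0]
grip_width: 0.0278
grip_force: 15.0
```

```bash
python3 k.py -1 -1 -1 -1 0
```

```text
t 8.30 b -0.4795 area 2254 phi 0.4585 r 0.2005 F [ 1.952 -4.603 -2.041] gw 0.0278 off [ 0.018 -0.     0.011] rot [ 0.005  0.005 -0.011]
dt 0.55 innov -0.0005 b -0.480 v 0.118 td -0.0001 m 0.141 phi_cmd 0.463 phe 0.023 -> k -4.5  row x 0.002 y -0.18 rz 0.225
```

Request:
send_rows:
  motion:
    - [[0.002,-0.18,0],[0,0,0.225],-1]
    - [[0.002,-0.18,0],[0,0,0.225],-1]
    - [[0.002,-0.18,0],[0,0,0.225],-1]
    - [[0.002,-0.18,0],[0,0,0.225],-1]
    - [[0,0,0],[0,0,0],-1]

```text
time_s: 8.85
ee_pos: [0.6411, -0.2054, 0.134]
eef_rot: [3.117, -0.066, 2.069]
force: [0.9, -4.6, -3.0]
grip_width: 0.0277
grip_force: 15.0
```

```bash
python3 k.py -4.5 -4.5 -4.5 -4.5 0
```

```text
t 8.85 b -0.4114 area 2297 phi 0.3483 r 0.2004 F [ 0.912 -4.604 -3.025] gw 0.0277 off [ 0.015 -0.     0.011] rot [ 0.004  0.001 -0.004]
dt 0.55 innov -0.0117 b -0.411 v 0.133 td -0.0023 m 0.166 phi_cmd 0.355 phe 0.032 -> k 2.5  row x 0.001 y 0.10 rz -0.125
```

Request:
send_rows:
  motion:
    - [[0,0.1,0],[0,0,-0.125],-1]
    - [[0,0.1,0],[0,0,-0.125],-1]
    - [[0,0.1,0],[0,0,-0.125],-1]
    - [[0,0.1,0],[0,0,-0.125],-1]
    - [[0,0,0],[0,0,0],-1]

```text
time_s: 9.4
ee_pos: [0.6524, -0.1989, 0.1344]
eef_rot: [3.113, -0.064, 2.132]
force: [2.4, -4.4, -1.5]
grip_width: 0.0278
grip_force: 15.0
```

```bash
python3 k.py 2.5 2.5 2.5 2.5 0
```

```text
t 9.40 b -0.3319 area 2311 phi 0.4137 r 0.2005 F [ 2.45  -4.379 -1.549] gw 0.0278 off [ 0.017 -0.001  0.01 ] rot [ 0.007  0.005 -0.024]
dt 0.55 innov -0.0008 b -0.332 v 0.172 td -0.0026 m 0.166 phi_cmd 0.415 phe 0.033 -> k -11.0  row x 0.015 y -0.44 rz 0.550
```

Request:
send_rows:
  motion:
    - [[0.015,-0.44,0],[0,0,0.55],-1]
    - [[0.015,-0.44,0],[0,0,0.55],-1]
    - [[0.015,-0.44,0],[0,0,0.55],-1]
    - [[0.015,-0.44,0],[0,0,0.55],-1]
    - [[0,0,0],[0,0,0],-1]

```text
time_s: 9.95
ee_pos: [0.6032, -0.221, 0.1334]
eef_rot: [3.131, -0.07, 1.864]
force: [0.8, -4.1, -5.2]
grip_width: 0.028
grip_force: 15.0
```

```bash
python3 k.py -11 -11 -11 -11 0
```

```text
t 9.95 b -0.2178 area 2326 phi 0.1437 r 0.2003 F [ 0.788 -4.055 -5.232] gw 0.0280 off [ 0.008 -0.     0.011] rot [ 0.004 -0.004 -0.   ]
dt 0.55 innov 0.0045 b -0.218 v 0.210 td 0.0001 m 0.171 phi_cmd 0.151 phe 0.024 -> k -8.0  row x 0.008 y -0.32 rz 0.400
```

Request:
send_rows:
  motion:
    - [[0.008,-0.32,0],[0,0,0.4],-1]
    - [[0.008,-0.32,0],[0,0,0.4],-1]
    - [[0.008,-0.32,0],[0,0,0.4],-1]
    - [[0.008,-0.32,0],[0,0,0.4],-1]
    - [[0,0,0],[0,0,0],-1]

```text
time_s: 10.5
ee_pos: [0.5664, -0.2283, 0.1333]
eef_rot: [-3.139, -0.07, 1.674]
force: [1.2, -5.9, -4.2]
grip_width: 0.0276
grip_force: 15.0
```

```bash
python3 k.py -8 -8 -8 -8 0
```

```text
t 10.50 b -0.1207 area 2374 phi -0.0443 r 0.2001 F [ 1.182 -5.891 -4.188] gw 0.0276 off [ 0.003 -0.     0.012] rot [ 0.006 -0.    -0.013]
dt 0.55 innov -0.0068 b -0.120 v 0.135 td -0.0043 m 0.157 phi_cmd -0.041 phe 0.039 -> k 2.5  row x 0.001 y 0.10 rz -0.125
```

Request:
send_rows:
  motion:
    - [[0,0.1,0],[0,0,-0.125],-1]
    - [[0,0.1,0],[0,0,-0.125],-1]
    - [[0,0.1,0],[0,0,-0.125],-1]
    - [[0,0.1,0],[0,0,-0.125],-1]
    - [[0,0,0],[0,0,0],-1]

```text
time_s: 11.05
ee_pos: [0.5786, -0.2267, 0.1331]
eef_rot: [3.14, -0.07, 1.734]
force: [1.4, -3.2, -0.6]
grip_width: 0.0277
grip_force: 15.0
```

```bash
python3 k.py 2.5 2.5 2.5 2.5 0
```

```text
t 11.05 b -0.0699 area 2379 phi 0.0174 r 0.2002 F [ 1.354 -3.213 -0.628] gw 0.0277 off [ 0.007 -0.001  0.009] rot [ 0.007 -0.001 -0.026]
dt 0.55 innov 0.0002 b -0.070 v 0.060 td -0.0042 m 0.157 phi_cmd 0.019 phe 0.038 -> k 0.0  row x 0.000 y 0.00 rz -0.000
```

Request:
send_rows:
  motion:
    - [[0,0,0],[0,0,0],-1]
    - [[0,0,0],[0,0,0],-1]
    - [[0,0,0],[0,0,0],-1]
    - [[0,0,0],[0,0,0],-1]
    - [[0,0,0],[0,0,0],-1]

```text
time_s: 11.6
ee_pos: [0.5781, -0.2268, 0.1332]
eef_rot: [3.14, -0.07, 1.733]
force: [1.4, -0.6, -1.4]
grip_width: 0.0276
grip_force: 15.0
```

```bash
python3 k.py 0 0 0 0 0
```

```text
t 11.60 b -0.0413 area 2383 phi 0.0148 r 0.2002 F [ 1.419 -0.593 -1.37 ] gw 0.0276 off [ 0.007 -0.     0.009] rot [ 0.006 -0.002 -0.016]
dt 0.55 innov 0.0044 b -0.042 v 0.039 td -0.0025 m 0.161 phi_cmd 0.019 phe 0.032 -> k -1.0  row x 0.000 y -0.04 rz 0.050
```

Request:
send_rows:
  motion:
    - [[0,-0.04,0],[0,0,0.05],-1]
    - [[0,-0.04,0],[0,0,0.05],-1]
    - [[0,-0.04,0],[0,0,0.05],-1]
    - [[0,-0.04,0],[0,0,0.05],-1]
    - [[0,0,0],[0,0,0],-1]

```text
time_s: 12.15
ee_pos: [0.5733, -0.2276, 0.1331]
eef_rot: [-3.141, -0.07, 1.708]
force: [-0.2, 2.0, -2.3]
grip_width: 0.0281
grip_force: 15.0
```

```bash
python3 k.py -1 -1 -1 -1 0
```

```text
t 12.15 b -0.0204 area 2381 phi -0.0097 r 0.2002 F [-0.174  1.986 -2.316] gw 0.0281 off [ 0.007 -0.     0.009] rot [ 0.006 -0.002 -0.015]
dt 0.55 innov 0.0050 b -0.021 v 0.029 td -0.0005 m 0.163 phi_cmd -0.005 phe 0.025 -> k -1.0  row x 0.000 y -0.04 rz 0.050
```

Request:
send_rows:
  motion:
    - [[0,-0.06,0],[0,0,0.075],-1]
    - [[0,-0.06,0],[0,0,0.075],-1]
    - [[0,-0.06,0],[0,0,0.075],-1]
    - [[0,-0.06,0],[0,0,0.075],-1]
    - [[0,0,0],[0,0,0],-1]

```text
time_s: 12.7
ee_pos: [0.5661, -0.2284, 0.1332]
eef_rot: [-3.139, -0.07, 1.672]
force: [0.2, 3.2, -0.9]
grip_width: 0.0282
grip_force: 15.0
```

```bash
python3 k.py -1.5 -1.5 -1.5 -1.5 0
```

```text
t 12.70 b -0.0097 area 2411 phi -0.0459 r 0.2002 F [ 0.215  3.243 -0.886] gw 0.0282 off [ 0.007 -0.     0.009] rot [ 0.006 -0.003 -0.015]
dt 0.55 innov 0.0009 b -0.010 v 0.006 td -0.0002 m 0.163 phi_cmd -0.041 phe 0.024 -> k 2.0  row x 0.000 y 0.08 rz -0.100
```

Request:
send_rows:
  motion:
    - [[0,0.08,0],[0,0,-0.1],-1]
    - [[0,0.08,0],[0,0,-0.1],-1]
    - [[0,0.08,0],[0,0,-0.1],-1]
    - [[0,0.08,0],[0,0,-0.1],-1]
    - [[0,0,0],[0,0,0],-1]

```text
time_s: 13.25
ee_pos: [0.5761, -0.2272, 0.1331]
eef_rot: [3.141, -0.07, 1.722]
force: [0.3, 6.1, -0.0]
grip_width: 0.0278
grip_force: 15.0
```

```bash
python3 k.py 2 2 2 2 0
```

```text
t 13.25 b -0.0159 area 2401 phi 0.0045 r 0.2003 F [ 0.323  6.064 -0.014] gw 0.0278 off [ 0.01  -0.     0.008] rot [ 0.006 -0.001 -0.023]
dt 0.55 innov -0.0024 b -0.016 v -0.019 td -0.0011 m 0.163 phi_cmd 0.007 phe 0.027 -> k 2.0  row x 0.000 y 0.08 rz -0.100
```

Request:
send_rows:
  motion:
    - [[0,0.08,0],[0,0,-0.1],-1]
    - [[0,0.08,0],[0,0,-0.1],-1]
    - [[0,0.08,0],[0,0,-0.1],-1]
    - [[0,0.08,0],[0,0,-0.1],-1]
    - [[0,0,0],[0,0,0],-1]

```text
time_s: 13.8
ee_pos: [0.5854, -0.2256, 0.1331]
eef_rot: [3.138, -0.07, 1.77]
force: [-0.5, 5.4, -0.6]
grip_width: 0.0277
grip_force: 15.0
```

```bash
python3 k.py 2 2 2 2 0
```

```text
t 13.80 b -0.0195 area 2412 phi 0.0517 r 0.2004 F [-0.47   5.398 -0.637] gw 0.0277 off [ 0.012 -0.     0.007] rot [ 0.005 -0.002 -0.019]
dt 0.55 innov 0.0067 b -0.020 v 0.001 td 0.0014 m 0.163 phi_cmd 0.055 phe 0.018 -> k -3.0  row x 0.001 y -0.12 rz 0.150
```

Request:
send_rows:
  motion:
    - [[0,-0.1,0],[0,0,0.125],-1]
    - [[0,-0.1,0],[0,0,0.125],-1]
    - [[0,-0.1,0],[0,0,0.125],-1]
    - [[0,-0.1,0],[0,0,0.125],-1]
    - [[0,0,0],[0,0,0],-1]

```text
time_s: 14.35
ee_pos: [0.5732, -0.2277, 0.1331]
eef_rot: [-3.141, -0.071, 1.708]
force: [-0.5, 6.3, -1.1]
grip_width: 0.0274
grip_force: 15.0
```

```bash
python3 k.py -2.5 -2.5 -2.5 -2.5 0
```

```text
t 14.35 b -0.0168 area 2395 phi -0.0100 r 0.2003 F [-0.538  6.276 -1.123] gw 0.0274 off [ 0.01  -0.     0.008] rot [ 0.004 -0.005 -0.014]
dt 0.55 innov -0.0024 b -0.017 v 0.007 td 0.0005 m 0.163 phi_cmd -0.005 phe 0.022 -> k 0.0  row x 0.000 y 0.00 rz -0.000
```

Request:
send_rows:
  motion:
    - [[0,0,0],[0,0,0],-1]
    - [[0,0,0],[0,0,0],-1]
    - [[0,0,0],[0,0,0],-1]
    - [[0,0,0],[0,0,0],-1]
    - [[0,0,0],[0,0,0],-1]

```text
time_s: 14.9
ee_pos: [0.5735, -0.2276, 0.1331]
eef_rot: [-3.141, -0.07, 1.709]
force: [-0.1, 7.0, -0.7]
grip_width: 0.0274
grip_force: 15.0
```

```bash
python3 k.py 0 0 0 0 0
```

```text
t 14.90 b -0.0161 area 2383 phi -0.0088 r 0.2003 F [-0.118  7.004 -0.682] gw 0.0274 off [ 0.01  -0.     0.008] rot [ 0.005 -0.004 -0.019]
dt 0.55 innov -0.0001 b -0.016 v -0.005 td 0.0005 m 0.163 phi_cmd -0.005 phe 0.022 -> k 1.0  row x 0.000 y 0.04 rz -0.050
```

Request:
send_rows:
  motion:
    - [[0.01,0.04,0],[0,0,-0.05],-1]
    - [[0,0.04,0],[0,0,-0.05],-1]
    - [[0,0.04,0],[0,0,-0.05],-1]
    - [[0,0.04,0],[0,0,-0.05],-1]
    - [[0,0,0],[0,0,0],-1]

```text
time_s: 15.45
ee_pos: [0.5783, -0.2269, 0.1331]
eef_rot: [3.14, -0.07, 1.733]
force: [-0.5, 5.0, -0.8]
grip_width: 0.0275
grip_force: 15.0
```

```bash
python3 k.py 1 1 1 1 0; python3 - <<'E'
from station import *; from h import *
c=camera("side"); cv2.imwrite("pics/side1.png",c["pixels"][:,:,::-1]); print(get_obs()["time_s"])
E
```

```text
t 15.45 b -0.0234 area 2392 phi 0.0155 r 0.2003 F [-0.525  5.047 -0.838] gw 0.0275 off [ 0.01  -0.     0.008] rot [ 0.006  0.    -0.019]
dt 0.55 innov -0.0025 b -0.023 v -0.015 td -0.0005 m 0.163 phi_cmd 0.019 phe 0.025 -> k 1.5  row x 0.000 y 0.06 rz -0.075
15.55
```

View pics/side1.png

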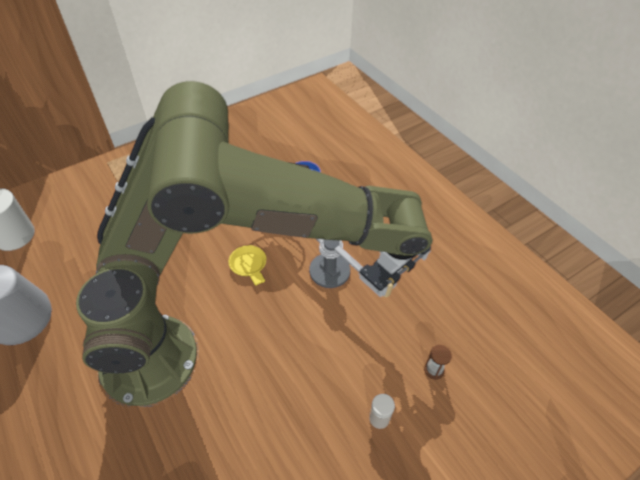

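The side view shows the hand holding the knob at about (388,275). The arm hides the rack from this camera, so I balance by the top view.

Request:
send_rows:
  motion:
    - [[0,0.06,0],[0,0,-0.075],-1]
    - [[0,0.06,0],[0,0,-0.075],-1]
    - [[0,0.06,0],[0,0,-0.075],-1]
    - [[0,0.06,0],[0,0,-0.075],-1]
    - [[0,0,0],[0,0,0],-1]

```text
time_s: 16.05
ee_pos: [0.5855, -0.2256, 0.1331]
eef_rot: [3.137, -0.07, 1.77]
force: [-0.7, 4.5, -1.2]
grip_width: 0.0278
grip_force: 15.0
```

```bash
python3 k.py 1.5 1.5 1.5 1.5 0
```

```text
t 16.05 b -0.0279 area 2369 phi 0.0519 r 0.2003 F [-0.7    4.456 -1.16 ] gw 0.0278 off [ 0.012 -0.001  0.008] rot [ 0.006  0.001 -0.02 ]
dt 0.60 innov 0.0030 b -0.028 v -0.002 td 0.0006 m 0.163 phi_cmd 0.055 phe 0.021 -> k -2.0  row x 0.000 y -0.08 rz 0.100
```

Request:
send_rows:
  motion:
    - [[0,-0.08,0],[0,0,0.1],-1]
    - [[0,-0.08,0],[0,0,0.1],-1]
    - [[0,-0.08,0],[0,0,0.1],-1]
    - [[0,-0.08,0],[0,0,0.1],-1]
    - [[0,0,0],[0,0,0],-1]

```text
time_s: 16.6
ee_pos: [0.5754, -0.2273, 0.1331]
eef_rot: [3.141, -0.07, 1.719]
force: [0.0, 5.6, -1.4]
grip_width: 0.0275
grip_force: 15.0
```

```bash
python3 k.py -2 -2 -2 -2 0
```

```text
t 16.60 b -0.0184 area 2383 phi 0.0010 r 0.2003 F [ 0.013  5.592 -1.41 ] gw 0.0275 off [ 0.01  -0.     0.009] rot [ 0.005 -0.003 -0.013]
dt 0.55 innov 0.0068 b -0.019 v 0.020 td 0.0032 m 0.162 phi_cmd 0.007 phe 0.012 -> k -2.0  row x 0.000 y -0.08 rz 0.100
```

Request:
send_rows:
  motion:
    - [[0,-0.06,0],[0,0,0.075],-1]
    - [[0,-0.06,0],[0,0,0.075],-1]
    - [[0,-0.06,0],[0,0,0.075],-1]
    - [[0,-0.06,0],[0,0,0.075],-1]
    - [[0,0,0],[0,0,0],-1]

```text
time_s: 17.15
ee_pos: [0.5683, -0.2283, 0.1331]
eef_rot: [-3.14, -0.07, 1.684]
force: [-0.3, 5.6, -1.8]
grip_width: 0.0278
grip_force: 15.0
```

```bash
sed -i 's/r=.0015/r=.0025/; s/1e-10,3e-7,1e-7,0/1e-10,1e-7,2e-8,0/' ctl.py; python3 k.py -1.5 -1.5 -1.5 -1.5 0
```

```text
t 17.15 b -0.0223 area 2399 phi -0.0346 r 0.2003 F [-0.309  5.593 -1.778] gw 0.0278 off [ 0.01  -0.     0.009] rot [ 0.006 -0.003 -0.015]
dt 0.55 innov -0.0139 b -0.020 v -0.013 td -0.0014 m 0.162 phi_cmd -0.029 phe 0.029 -> k 4.0  row x 0.002 y 0.16 rz -0.200
```

Request:
send_rows:
  motion:
    - [[0,0.16,0],[0,0,-0.2],-1]
    - [[0,0.16,0],[0,0,-0.2],-1]
    - [[0,0.16,0],[0,0,-0.2],-1]
    - [[0,0.16,0],[0,0,-0.2],-1]
    - [[0,0,0],[0,0,0],-1]

```text
time_s: 17.7
ee_pos: [0.5878, -0.2251, 0.1331]
eef_rot: [3.137, -0.07, 1.782]
force: [-0.7, 6.4, 0.2]
grip_width: 0.0274
grip_force: 15.0
```

```bash
python3 k.py 4 4 4 4 0; python3 - <<'E'
from m import *
c=camera("top"); cv2.imwrite("pics/top2.png",c["pixels"][:,:,::-1]); print(b_of(c))
E
```

```text
t 17.70 b -0.0328 area 2402 phi 0.0640 r 0.2004 F [-0.691  6.439  0.225] gw 0.0274 off [ 0.012 -0.001  0.008] rot [ 0.006 -0.003 -0.022]
dt 0.55 innov -0.0002 b -0.033 v -0.021 td -0.0015 m 0.162 phi_cmd 0.067 phe 0.029 -> k -0.0  row x 0.000 y -0.00 rz 0.000
(np.float64(-0.03272485491901796), np.int32(2392))
```

View pics/top2.png

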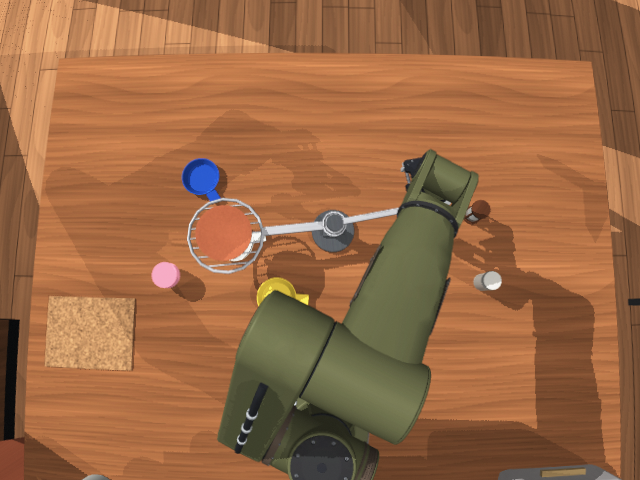

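The rack at (226,235) hangs over the white dish, and bystanders and decoys have not moved. Balancing continues.

Request:
send_rows:
  motion:
    - [[0,0,0],[0,0,0],-1]
    - [[0,0,0],[0,0,0],-1]
    - [[0,0,0],[0,0,0],-1]
    - [[0,0,0],[0,0,0],-1]
    - [[0,0,0],[0,0,0],-1]

```text
time_s: 18.3
ee_pos: [0.5874, -0.2252, 0.1331]
eef_rot: [3.137, -0.07, 1.78]
force: [-0.3, 6.4, -0.5]
grip_width: 0.0278
grip_force: 15.0
```

```bash
python3 k.py 0 0 0 0 0
```

```text
t 18.30 b -0.0293 area 2385 phi 0.0619 r 0.2004 F [-0.296  6.398 -0.488] gw 0.0278 off [ 0.012 -0.     0.008] rot [ 0.005 -0.005 -0.015]
dt 0.60 innov 0.0092 b -0.030 v 0.014 td 0.0002 m 0.161 phi_cmd 0.067 phe 0.023 -> k -3.5  row x 0.001 y -0.14 rz 0.175
```

Request:
send_rows:
  motion:
    - [[0,-0.12,0],[0,0,0.15],-1]
    - [[0,-0.12,0],[0,0,0.15],-1]
    - [[0,-0.12,0],[0,0,0.15],-1]
    - [[0,-0.12,0],[0,0,0.15],-1]
    - [[0,0,0],[0,0,0],-1]

```text
time_s: 18.85
ee_pos: [0.573, -0.2277, 0.1331]
eef_rot: [-3.141, -0.071, 1.707]
force: [0.4, 8.7, -1.6]
grip_width: 0.0278
grip_force: 15.0
```

```bash
python3 k.py -3 -3 -3 -3 0
```

```text
t 18.85 b -0.0176 area 2401 phi -0.0110 r 0.2003 F [ 0.4    8.695 -1.586] gw 0.0278 off [ 0.01  -0.     0.007] rot [ 0.004 -0.008 -0.012]
dt 0.55 innov 0.0006 b -0.018 v 0.023 td 0.0003 m 0.161 phi_cmd -0.005 phe 0.022 -> k -1.0  row x 0.000 y -0.04 rz 0.050
```

Request:
send_rows:
  motion:
    - [[0.01,-0.04,0],[0,0,0.05],-1]
    - [[0,-0.04,0],[0,0,0.05],-1]
    - [[0,-0.04,0],[0,0,0.05],-1]
    - [[0,-0.04,0],[0,0,0.05],-1]
    - [[0,0,0],[0,0,0],-1]

```text
time_s: 19.4
ee_pos: [0.5684, -0.2282, 0.1331]
eef_rot: [-3.14, -0.07, 1.684]
force: [-1.0, 6.4, -2.2]
grip_width: 0.0278
grip_force: 15.0
```

```bash
python3 k.py -1 -1 -1 -1 0
```

```text
t 19.40 b -0.0098 area 2409 phi -0.0341 r 0.2003 F [-1.025  6.36  -2.234] gw 0.0278 off [ 0.01  -0.     0.008] rot [ 0.006 -0.004 -0.017]
dt 0.55 innov -0.0005 b -0.010 v 0.004 td 0.0002 m 0.161 phi_cmd -0.029 phe 0.023 -> k 1.5  row x 0.000 y 0.06 rz -0.075
```

Request:
send_rows:
  motion:
    - [[0,0.06,0],[0,0,-0.075],-1]
    - [[0,0.06,0],[0,0,-0.075],-1]
    - [[0,0.06,0],[0,0,-0.075],-1]
    - [[0,0.06,0],[0,0,-0.075],-1]
    - [[0,0,0],[0,0,0],-1]

```text
time_s: 19.95
ee_pos: [0.5758, -0.2273, 0.1331]
eef_rot: [3.141, -0.07, 1.721]
force: [-0.5, 6.1, -0.4]
grip_width: 0.0278
grip_force: 15.0
```

```bash
python3 k.py 1.5 1.5 1.5 1.5 0
```

```text
t 19.95 b -0.0164 area 2397 phi 0.0028 r 0.2003 F [-0.493  6.148 -0.447] gw 0.0278 off [ 0.01  -0.     0.007] rot [ 0.006 -0.004 -0.019]
dt 0.55 innov -0.0038 b -0.016 v -0.015 td -0.0004 m 0.160 phi_cmd 0.007 phe 0.025 -> k 1.5  row x 0.000 y 0.06 rz -0.075
```

Request:
send_rows:
  motion:
    - [[0,0.06,0],[0,0,-0.075],-1]
    - [[0,0.06,0],[0,0,-0.075],-1]
    - [[0,0.06,0],[0,0,-0.075],-1]
    - [[0,0.06,0],[0,0,-0.075],-1]
    - [[0,0,0],[0,0,0],-1]

```text
time_s: 20.5
ee_pos: [0.5829, -0.2261, 0.1331]
eef_rot: [3.138, -0.07, 1.757]
force: [-0.7, 6.8, -0.1]
grip_width: 0.0281
grip_force: 15.0
```

```bash
python3 k.py 1.5 1.5 1.5 1.5 0
```

```text
t 20.50 b -0.0188 area 2359 phi 0.0388 r 0.2004 F [-0.734  6.765 -0.054] gw 0.0281 off [ 0.012 -0.     0.008] rot [ 0.005 -0.003 -0.018]
dt 0.55 innov 0.0057 b -0.020 v -0.004 td 0.0005 m 0.161 phi_cmd 0.043 phe 0.022 -> k -1.5  row x 0.000 y -0.06 rz 0.075
```

Request:
send_rows:
  motion:
    - [[0,-0.04,0],[0,0,0.05],-1]
    - [[0,-0.04,0],[0,0,0.05],-1]
    - [[0,-0.04,0],[0,0,0.05],-1]
    - [[0,-0.04,0],[0,0,0.05],-1]
    - [[0,0,0],[0,0,0],-1]

```text
time_s: 21.05
ee_pos: [0.5779, -0.2269, 0.1331]
eef_rot: [3.14, -0.071, 1.732]
force: [-0.3, 7.1, -1.8]
grip_width: 0.0277
grip_force: 15.0
```

```bash
python3 k.py -1 -1 -1 -1 0
```

```text
t 21.05 b -0.0224 area 2382 phi 0.0138 r 0.2003 F [-0.273  7.138 -1.828] gw 0.0277 off [ 0.011 -0.     0.009] rot [ 0.005 -0.004 -0.015]
dt 0.55 innov -0.0048 b -0.022 v 0.001 td -0.0003 m 0.161 phi_cmd 0.019 phe 0.024 -> k -0.0  row x 0.000 y -0.00 rz 0.000
```

Request:
send_rows:
  motion:
    - [[0,0,0],[0,0,0],-1]
    - [[0,0,0],[0,0,0],-1]
    - [[0,0,0],[0,0,0],-1]
    - [[0,0,0],[0,0,0],-1]
    - [[0,0,0],[0,0,0],-1]

```text
time_s: 21.6
ee_pos: [0.578, -0.2269, 0.1331]
eef_rot: [3.14, -0.07, 1.732]
force: [-0.6, 6.2, -0.6]
grip_width: 0.0276
grip_force: 15.0
```

```bash
python3 k.py 0 0 0 0 0
```

```text
t 21.60 b -0.0216 area 2387 phi 0.0142 r 0.2003 F [-0.625  6.244 -0.608] gw 0.0276 off [ 0.01  -0.     0.008] rot [ 0.005 -0.004 -0.016]
dt 0.55 innov -0.0003 b -0.022 v 0.000 td -0.0003 m 0.161 phi_cmd 0.019 phe 0.025 -> k -0.0  row x 0.000 y -0.00 rz 0.000
```

Request:
send_rows:
  motion:
    - [[0,0,0],[0,0,0],-1]
    - [[0,0,0],[0,0,0],-1]
    - [[0,0,0],[0,0,0],-1]
    - [[0,0,0],[0,0,0],-1]
    - [[0,0,0],[0,0,0],-1]

```text
time_s: 22.15
ee_pos: [0.578, -0.227, 0.1332]
eef_rot: [3.14, -0.07, 1.732]
force: [-0.1, 6.7, -1.4]
grip_width: 0.0277
grip_force: 15.0
```

```bash
python3 k.py 0 0 0 0 0
```

```text
t 22.15 b -0.0226 area 2367 phi 0.0142 r 0.2003 F [-0.086  6.701 -1.447] gw 0.0277 off [ 0.011 -0.     0.009] rot [ 0.006 -0.004 -0.016]
dt 0.55 innov -0.0010 b -0.022 v -0.002 td -0.0005 m 0.161 phi_cmd 0.019 phe 0.025 -> k 0.0  row x 0.000 y 0.00 rz -0.000
```

Request:
send_rows:
  motion:
    - [[0,0.02,0],[0,0,-0.025],-1]
    - [[0,0.02,0],[0,0,-0.025],-1]
    - [[0,0,0],[0,0,0],-1]
    - [[0,0,0],[0,0,0],-1]
    - [[0,0,0],[0,0,0],-1]

```text
time_s: 22.7
ee_pos: [0.5792, -0.2267, 0.1331]
eef_rot: [3.14, -0.07, 1.738]
force: [-0.2, 5.5, -1.7]
grip_width: 0.0279
grip_force: 15.0
```

```bash
python3 k.py 0.5 0.5 0 0 0
```

```text
t 22.70 b -0.0219 area 2397 phi 0.0201 r 0.2003 F [-0.181  5.54  -1.655] gw 0.0279 off [ 0.011 -0.     0.008] rot [ 0.005 -0.004 -0.016]
dt 0.55 innov 0.0015 b -0.022 v 0.001 td -0.0002 m 0.161 phi_cmd 0.025 phe 0.024 -> k -0.5  row x 0.000 y -0.02 rz 0.025
```

Request:
send_rows:
  motion:
    - [[0,-0.02,0],[0,0,0.025],-1]
    - [[0,-0.02,0],[0,0,0.025],-1]
    - [[0,0,0],[0,0,0],-1]
    - [[0,0,0],[0,0,0],-1]
    - [[0,0,0],[0,0,0],-1]

```text
time_s: 23.25
ee_pos: [0.578, -0.2269, 0.1331]
eef_rot: [3.14, -0.07, 1.732]
force: [0.0, 7.3, 0.1]
grip_width: 0.0282
grip_force: 15.0
```

```bash
python3 k.py -0.5 -0.5 0 0 0
```

```text
t 23.25 b -0.0188 area 2378 phi 0.0141 r 0.2003 F [0.023 7.33  0.051] gw 0.0282 off [ 0.011 -0.     0.008] rot [ 0.005 -0.004 -0.016]
dt 0.55 innov 0.0021 b -0.019 v 0.005 td 0.0001 m 0.161 phi_cmd 0.019 phe 0.023 -> k -1.0  row x 0.000 y -0.04 rz 0.050
```

Request:
send_rows:
  motion:
    - [[0,-0.02,0],[0,0,0.025],-1]
    - [[0,-0.02,0],[0,0,0.025],-1]
    - [[0,-0.02,0],[0,0,0.025],-1]
    - [[0,-0.02,0],[0,0,0.025],-1]
    - [[0,0,0],[0,0,0],-1]

```text
time_s: 23.8
ee_pos: [0.5756, -0.2273, 0.1331]
eef_rot: [3.141, -0.071, 1.72]
force: [-0.5, 6.2, -1.3]
grip_width: 0.0279
grip_force: 15.0
```

```bash
python3 k.py -0.5 -0.5 -0.5 -0.5 0
```

```text
t 23.80 b -0.0222 area 2364 phi 0.0020 r 0.2003 F [-0.474  6.204 -1.333] gw 0.0279 off [ 0.01  -0.     0.008] rot [ 0.005 -0.005 -0.016]
dt 0.55 innov -0.0061 b -0.021 v -0.004 td -0.0009 m 0.161 phi_cmd 0.007 phe 0.027 -> k 1.0  row x 0.000 y 0.04 rz -0.050
```

Request:
send_rows:
  motion:
    - [[0,0.04,0],[0,0,-0.05],-1]
    - [[0,0.04,0],[0,0,-0.05],-1]
    - [[0,0.04,0],[0,0,-0.05],-1]
    - [[0,0.04,0],[0,0,-0.05],-1]
    - [[0,0,0],[0,0,0],-1]

```text
time_s: 24.35
ee_pos: [0.5805, -0.2265, 0.1331]
eef_rot: [3.139, -0.07, 1.745]
force: [-0.4, 5.9, -0.5]
grip_width: 0.0277
grip_force: 15.0
```

```bash
python3 k.py 1 1 1 1 0
```

```text
t 24.35 b -0.0210 area 2388 phi 0.0267 r 0.2003 F [-0.417  5.946 -0.472] gw 0.0277 off [ 0.011 -0.     0.008] rot [ 0.006 -0.004 -0.018]
dt 0.55 innov 0.0045 b -0.022 v -0.001 td -0.0002 m 0.161 phi_cmd 0.031 phe 0.024 -> k -1.0  row x 0.000 y -0.04 rz 0.050
```

Request:
send_rows:
  motion:
    - [[0,-0.02,0],[0,0,0.025],-1]
    - [[0,-0.02,0],[0,0,0.025],-1]
    - [[0,-0.02,0],[0,0,0.025],-1]
    - [[0,0,0],[0,0,0],-1]
    - [[0,0,0],[0,0,0],-1]

```text
time_s: 24.9
ee_pos: [0.5786, -0.2268, 0.1331]
eef_rot: [3.14, -0.071, 1.735]
force: [-0.1, 6.6, -0.9]
grip_width: 0.0278
grip_force: 15.0
```

```bash
python3 k.py -0.5 -0.5 -0.5 0 0
```

```text
t 24.90 b -0.0206 area 2367 phi 0.0170 r 0.2003 F [-0.108  6.64  -0.863] gw 0.0278 off [ 0.011 -0.     0.008] rot [ 0.005 -0.005 -0.015]
dt 0.55 innov 0.0003 b -0.021 v 0.004 td -0.0001 m 0.161 phi_cmd 0.022 phe 0.024 -> k -0.5  row x 0.000 y -0.02 rz 0.025
```

Request:
send_rows:
  motion:
    - [[0,-0.02,0],[0,0,0.025],-1]
    - [[0,-0.02,0],[0,0,0.025],-1]
    - [[0,0,0],[0,0,0],-1]
    - [[0,0,0],[0,0,0],-1]
    - [[0,0,0],[0,0,0],-1]

```text
time_s: 25.45
ee_pos: [0.5774, -0.227, 0.1331]
eef_rot: [3.14, -0.071, 1.729]
force: [-0.7, 7.0, -0.3]
grip_width: 0.0274
grip_force: 15.0
```

```bash
python3 k.py -0.5 -0.5 0 0 0
```

```text
t 25.45 b -0.0191 area 2382 phi 0.0111 r 0.2003 F [-0.711  6.955 -0.347] gw 0.0274 off [ 0.011 -0.     0.007] rot [ 0.005 -0.005 -0.016]
dt 0.55 innov -0.0008 b -0.019 v 0.003 td -0.0002 m 0.161 phi_cmd 0.016 phe 0.024 -> k -0.5  row x 0.000 y -0.02 rz 0.025
```

Request:
send_rows:
  motion:
    - [[0,-0.02,0],[0,0,0.025],-1]
    - [[0,-0.02,0],[0,0,0.025],-1]
    - [[0,0,0],[0,0,0],-1]
    - [[0,0,0],[0,0,0],-1]
    - [[0,0,0],[0,0,0],-1]

```text
time_s: 26.0
ee_pos: [0.5762, -0.2272, 0.1331]
eef_rot: [3.141, -0.071, 1.723]
force: [-0.7, 6.9, -1.4]
grip_width: 0.0279
grip_force: 15.0
```

```bash
python3 k.py -0.5 -0.5 0 0 0
```

```text
t 26.00 b -0.0188 area 2380 phi 0.0051 r 0.2003 F [-0.657  6.913 -1.354] gw 0.0279 off [ 0.011 -0.     0.008] rot [ 0.005 -0.005 -0.016]
dt 0.55 innov -0.0009 b -0.019 v -0.001 td -0.0004 m 0.161 phi_cmd 0.010 phe 0.025 -> k 0.5  row x 0.000 y 0.02 rz -0.025
```

Request:
send_rows:
  motion:
    - [[0,0.02,0],[0,0,-0.025],-1]
    - [[0,0.02,0],[0,0,-0.025],-1]
    - [[0,0.02,0],[0,0,-0.025],-1]
    - [[0,0,0],[0,0,0],-1]
    - [[0,0,0],[0,0,0],-1]

```text
time_s: 26.55
ee_pos: [0.578, -0.2269, 0.1331]
eef_rot: [3.14, -0.07, 1.732]
force: [-0.2, 6.4, -0.7]
grip_width: 0.0276
grip_force: 15.0
```

```bash
python3 k.py 0.5 0.5 0.5 0 0
```

```text
t 26.55 b -0.0221 area 2399 phi 0.0143 r 0.2003 F [-0.249  6.446 -0.668] gw 0.0276 off [ 0.011 -0.     0.009] rot [ 0.006 -0.004 -0.018]
dt 0.55 innov -0.0017 b -0.022 v -0.006 td -0.0007 m 0.161 phi_cmd 0.019 phe 0.026 -> k 0.5  row x 0.000 y 0.02 rz -0.025
```

Request:
send_rows:
  motion:
    - [[0,0.02,0],[0,0,-0.025],-1]
    - [[0,0.02,0],[0,0,-0.025],-1]
    - [[0,0.02,0],[0,0,-0.025],-1]
    - [[0,0,0],[0,0,0],-1]
    - [[0,0,0],[0,0,0],-1]

```text
time_s: 27.1
ee_pos: [0.5798, -0.2266, 0.1331]
eef_rot: [3.14, -0.071, 1.741]
force: [-1.0, 7.4, -0.8]
grip_width: 0.0272
grip_force: 15.0
```

```bash
python3 k.py 0.5 0.5 0.5 0 0
```

```text
t 27.10 b -0.0232 area 2388 phi 0.0232 r 0.2003 F [-0.961  7.411 -0.786] gw 0.0272 off [ 0.011 -0.     0.008] rot [ 0.005 -0.005 -0.017]
dt 0.55 innov 0.0019 b -0.023 v -0.002 td -0.0004 m 0.161 phi_cmd 0.028 phe 0.025 -> k -0.5  row x 0.000 y -0.02 rz 0.025
```

```bash
python3 -c "
from station import *
print(hand_in())"
```

```text
the job is handed in; nothing more can be done
None
```

The spout has stayed within about 5 mm of the middle of the spoon rest since about 12.7 s, nearly at rest from about 21 s. I handed the job in at 27 s still holding the knob; no verdict came back. The swing peaked at about 6 cm/s, and the rack never came near the far stop or fell back onto the first.

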